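Snap the retaining clip onto the fraction collector's pivot pin

ROBOT

A 7-joint arm with a two-finger parallel gripper is mounted at the origin on the work surface. World frame = base frame: x ahead of the robot, y to its left, z up, the work surface at z = 0. Lengths are in mm, angles in rad, forces in N, time in s.
With the tool pointing down it reaches from about 400 to 900 mm from the base axis. Payload 5.5 kg.
Tool frame: the origin (TCP) lies midway between the tips of the shut fingers; the grasp point (between the pads) lies 19 mm behind it; z points along the fingers, y is the line along which they close (so a half turn about z gives the same grasp; the last joint's range is limited). The gripper opens to 92 mm and grips with 3 to 60 N. Pads are 19 mm wide; open, the fingers measure 130 mm over their backs; the gripper's body (75 mm by 190 mm) begins 47 mm behind the grasp point.
Start: joints at [1.408, 0.501, -0.427, 1.55, 0.221, 1.138, -0.21], TCP at [268.514, -591.946, 226.729] pointing down, gripper open.
Joint ranges: [-2.88, 2.88], [-0.31, 2.03], [-1.54, 1.56], [0.2, 2.42], [-1.41, 4.55], [0.19, 2.02], [-2.57, 2.57]. Speed limits (rad/s): [2.57, 2.57, 3.14, 3.14, 3.14, 3.14, 3.14].

INTERFACE

Orientations are given as a unit quaternion [w, x, y, z].
In Python, from station import status, read_camera, ticket gives the robot as it stands.
- The arm moves only by the tool drive_tool, never from a script. Its argument "commands" is a list of rows, each an object of numbers: "x", "y", "z": the shift along the world's x, y, z in mm; "spin": the turn about the world's z in degrees; "fingers": the closure, from -1 (fully open) to 1 (shut), so that 0 is half open. In form: [{"x": .., "y": .., "z": .., "spin": .., "fingers": ..}, ...]. A call has 1 to 8 rows; each row is the pose to reach, as a shift and turn from the pose commanded when the call began; what a row does not reach only later rows make up. A row lasts 1/10 s, in which the tool goes at most 50 mm and 8.59 degrees, less where a joint would pass 70% of its speed; a pose out of reach is approached as far as the arm can. A call with a gripper value outside its range is refused whole. The fingers move at their own pace and stop on an object; "newtons" is the grip in N (left out, the last holds). Time passes only in rows, so rows that repeat a pose let the fingers close. It gives the time, the measured TCP pose, the force, the opening and the grip force at its end, in the units of the state.
- status.sense(): the state, without advancing time (a new reading comes with each control period).
- read_camera(name): name is "side" or "top"; returns a dict with "frame" (420x560x3 uint8, blue, green, red), "z_map" (420x560 float32, mm along the optical axis (not along the pixel's ray), 0 where there is no reading), "fx", "fy", "cx", "cy" (pixels), "dist_coeffs" ([k1, k2, p1, p2, k3] as OpenCV has them; the pictures are not rectified), "R" (3x3) and "t" (3): a world point X has camera coordinates R X + t. Camera axes: x right, y down, z forward; pixel columns grow to the right and rows downward; lengths in mm; the calibration is good to about 2 mm. A picture is of the moment at which its call begins.
- ticket.sign_off(): hands the job in; it is judged then, once.
The state is a dict: "t": time; "joint_positions": joint angles; "qd": joint speeds; "tau": joint torques, N m; "tool_pos": TCP position; "tool_rot": TCP orientation; "ft_force": force on the tool from outside, world axes, zero at the start; "ft_torque": the same for the moment, N m; "grip_width": finger opening in mm; "grip_force": force on a finger pad.
Only numpy, scipy, OpenCV 4.12 (cv2) and the standard library are available. Lean on these libraries where they do the work, as an engineer would, in place of code of your own. Each camera call takes 0.05 s, during which the arm holds its last target. There are 200 camera calls.

TASK

On the fraction collector's drive unit, take the fork tool by its handle and with it push the loose split clip along the flat deck onto the neck of the sprung pivot pin until it snaps fully home; do not touch the clip with the fingers, do not drive the pin back to the end of its travel, and stop pushing as soon as the clip has snapped in. Then stand the fork upright on its rubber mat again and let go, leaving the bottle, jar and screwdriver alone.

Things in the scene. Friction and masses are not known exactly. Their poses are not given: they have to be found in the camera images.
- unit: Fixed drive unit: aluminium box with a flat black deck on top, 244 x 124 mm, deck 40 mm above the table. Origin at table level under the pin's resting place; the deck runs 177 mm behind it (-x), 67 mm ahead (+x), 62 mm to each side. Its x axis is the direction in which the clip is pushed onto the pin; z up.
- pin_axis (a point): On the axis of the upright steel pivot pin, 2.5 mm above the deck, moving with the pin. The pin's neck (the groove) is 16 mm in diameter, from the deck to 7 mm above it; over it is a head 24 mm in diameter, its top 23 mm above the deck. Axes as the unit's.
- pin (a joint): How far the pin is pushed back along the unit's +x, m: 0 at rest, stop at 0.026. Sprung: moves from about 2 N, then yields about 1.4 mm per N and returns when released. The clip resists going on, so the pin gives way a centimetre or more, depending on friction (peak about 10 to 22 N), before the clip snaps on; it then springs part of the way back and must not be driven on. Not to exceed 0.023 at any time.
- clip_seat (a point): Loose flat steel split clip on the deck, 5 mm thick: centre of its seat (on the pin's axis when home), half-way up. x points out of the mouth, z up. Two sprung jaws reach to x = +10 mm, 35 mm over their outsides; their round noses, 12 mm apart, spread over the neck. Starts 50 to 80 mm behind the pin (unit's -x), mouth roughly towards it, up to 13 mm aside, turned up to 0.3 rad.
- clip_back (a point): Middle of the clip's flat back face, half-way up, 16 mm behind the seat; axes as the seat's. The face is 38 mm wide; from its middle a tail 8 mm wide sticks out 10 mm to -x. When the clip snaps on it jumps several mm ahead of the fork and the resistance drops by some 5 N.
- fork_grip (a point): Centre of the fork tool's grip, 30 mm above its flat underside. Upright black handle 36 mm long (x), 16 mm wide (y), 5 to 52 mm above the underside, on a flat steel foot 5 mm thick and 36 mm wide that reaches 20 mm behind this point. x points to the tines, z up. Mass about 0.16 kg.
- fork_tines (a point): Between the ends of the fork's two tines, 65 mm ahead (x) of the grip point, 2.5 mm above the underside. Tines 10 mm wide, 25 mm long, 5 mm thick; the slot between them, 16 mm wide, takes the clip's tail so that the tine ends bear on the clip's back face either side of it.
- mat: Fixed grey rubber mat 190 x 150 mm (x, y), 4 mm thick, where the fork stands. Origin at the centre of its underside, on the table.
- amber_bottle: Amber bottle, 60 mm in diameter, 110 mm tall, bystander. Origin at the centre of its underside.
- jar: Low glass jar with a blue cap, 56 mm in diameter, 75 mm tall, bystander. Origin at the centre of its underside.
- screwdriver: Screwdriver lying on the table, bystander.

How it is judged:
By the outcome, as a careful person would: the job done as asked, in the order asked, and still so for the second after the job is handed in, with the robot touching nothing.
It also fails if it takes over 64 s, if anything falls off the work surface, if the arm or the gripper's body presses on something with over 40 N, if the wrist force passes 120 N, or if a joint passes its speed limit or range.

## Working session

There is one attempt and no reset: what is moved stays moved. The work goes in short steps, Python scripts to look and compute and a tool call to move; the robot and the scene stay as the last step left them, time stands still between calls to the robot, and variables do not carry over. Pictures are saved under pics/ and viewed, at most 10 in all, crops included, and the job is handed in when it is done.

Besides the shell and the picture viewer there is one more tool, called after "Request:" as name([rows], argument=value, ...), one row to a line, values as JSON. drive_tool: Moves the arm, as the interface text tells. Its arguments: {"type":"object","properties":{"commands":{"type":"array","items":{"type":"object","properties":{"x":{"type":"number"},"y":{"type":"number"},"z":{"type":"number"},"spin":{"type":"number"},"fingers":{"type":"number"}}}},"newtons":{"type":"number"}},"required":["commands"]}

```bash
ls; mkdir -p pics
cat > h.py <<'E'
import numpy as np, cv2
from station import status, read_camera, ticket
def K(c): return np.array([[c['fx'],0,c['cx']],[0,c['fy'],c['cy']],[0,0,1.]])
def ray(c,px,z):
    """pixels (N,2) -> world points on plane z"""
    px=np.array(px,float).reshape(-1,1,2)
    u=cv2.undistortPoints(px,K(c),np.array(c['dist_coeffs'],float)).reshape(-1,2)
    R=np.array(c['R']);t=np.array(c['t']).ravel()
    d=np.c_[u,np.ones(len(u))]@R; o=-R.T@t
    return o+d*((z-o[2])/d[:,2])[:,None]
def cloud(c):
    """world point for each pixel from the depth map"""
    h,w=c['z_map'].shape
    g=np.stack(np.meshgrid(np.arange(w),np.arange(h)),-1).reshape(-1,1,2).astype(float)
    u=cv2.undistortPoints(g,K(c),np.array(c['dist_coeffs'],float)).reshape(-1,2)
    P=np.c_[u,np.ones(len(u))]*c['z_map'].reshape(-1,1)
    R=np.array(c['R']);t=np.array(c['t']).ravel()
    return ((P-t)@R).reshape(h,w,3)
E
python3 - <<'E'
from h import *
for n in('top','side'):
    c=read_camera(n); cv2.imwrite(f'pics/{n}0.png',c['frame'])
    np.save(f'{n}0.npy',c,allow_pickle=True)
    R=np.array(c['R']);t=np.array(c['t']).ravel();print(n,-R.T@t,R.round(2).tolist(),c['fx'],c['dist_coeffs'])
print(status.sense())
E
```

```text
pics
top [404.47435145  52.9601943  974.76613845] [[-0.03, -1.0, 0.02], [-0.98, 0.02, -0.17], [0.17, -0.03, -0.98]] 432.9445851089348 [-0.00823423  0.          0.          0.          0.        ]
side [ 12.85886485 605.23439049 824.75385584] [[-0.73, -0.69, -0.02], [-0.48, 0.52, -0.71], [0.5, -0.51, -0.7]] 537.1716002809811 [-0.11576122  0.          0.          0.          0.        ]
{'t': 0.1, 'joint_positions': array([ 1.40821084,  0.50175569, -0.42683295,  1.55135227,  0.22079103,
        1.13828533, -0.21027635]), 'qd': array([ 0.00066825, -0.0017001 , -0.0009102 , -0.00319331, -0.00117796,
        0.00101273, -0.00155864]), 'tau': array([-1.11532738e-02, -5.67873609e+01, -5.83882347e+00, -2.79915780e+01,
       -6.90523675e-02,  2.40301481e-02,  3.20538834e-05]), 'tool_pos': array([ 268.19550974, -591.39621966,  225.7804681 ]), 'tool_rot': array([-8.61721171e-04,  9.77413721e-01,  2.11333044e-01, -1.43509489e-04]), 'ft_force': array([ 0.36605286, -0.1912305 ,  0.0371495 ]), 'ft_torque': array([-0.01726671, -0.03737532, -0.00293781]), 'grip_force': 0.0, 'grip_width': 91.84912043114959}
```

View pics/top0.png

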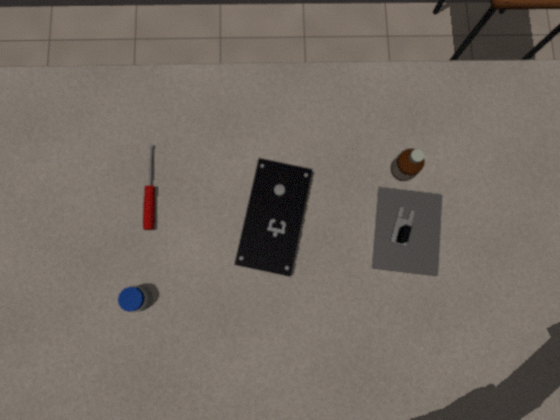

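View pics/side0.png

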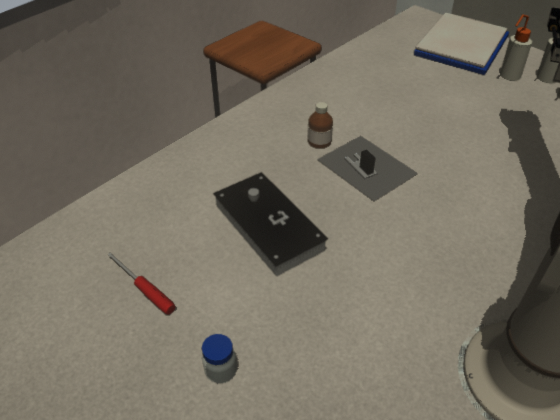

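The top view shows the deck corners near (260,160), (312,169), (291,274) and (236,265). The pin head is at (280,190), the clip at (277,228) with its mouth up, and the fork on the mat at (403,226) with its tines up and the bottle at (410,162). The side view shows the same layout, with the fork at (363,163) and the clip at (279,217).

```bash
cat > meas.py <<'E'
from h import *
def grid(c,x0,y0,L,W,z,s=1.0):
    """rectify plane z to a world-aligned picture: row->-x, col->-y, s mm/px, centre (x0,y0)"""
    n,m=int(L/s),int(W/s)
    X=x0+L/2-(np.arange(n)+.5)*s; Y=y0+W/2-(np.arange(m)+.5)*s
    XX,YY=np.meshgrid(X,Y,indexing='ij')
    P=np.c_[XX.ravel(),YY.ravel(),np.full(XX.size,z)]
    R=np.array(c['R']);t=np.array(c['t']).ravel()
    p,_=cv2.projectPoints(P,cv2.Rodrigues(R)[0],t,K(c),np.array(c['dist_coeffs'],float))
    p=p.reshape(n,m,2).astype(np.float32)
    return cv2.remap(c['frame'],p[...,0],p[...,1],cv2.INTER_CUBIC),XX,YY
E
python3 - <<'E'
from meas import *
for n in('top','side'):
    c=np.load(f'{n}0.npy',allow_pickle=True).item()
    if n=='top': u=ray(c,[[275,217]],40)[0];m=ray(c,[[403,228]],4)[0]
    print(n,u,m,ray(c,[[280,190],[277,228]],45) if n=='top' else '')
    a=grid(c,u[0],u[1],270,200,45,.5)[0]; b=grid(c,m[0],m[1],200,200,9,.5)[0]
    b=cv2.copyMakeBorder(b,0,140,0,0,cv2.BORDER_CONSTANT)
    im=np.hstack([a,b]); cv2.imwrite(f'pics/r{n}.png',np.clip(im*1.6,0,255)); print(im.shape)
    P=cloud(c); 
    for q in ([[403,232],[280,190],[410,162],[250,210]] if n=='top' else [[368,155],[254,190]]): print(q,P[q[1],q[0]])
E
```

```text
top [558.95525618  42.76469827  40.        ] [ 532.51841095 -248.77302737    4.        ] [[618.08168968  30.3252408   45.        ]
 [533.87331666  39.08644023  45.        ]]
(540, 800, 3)
[403, 232] [ 516.79218544 -231.48489454   57.49525182]
[280, 190] [613.98551615  30.75929282  62.82936613]
[410, 162] [ 662.86477042 -247.96922433   90.11411777]
[250, 210] [576.23633799  97.24743296  37.63312461]
side [558.95525618  42.76469827  40.        ] [ 532.51841095 -248.77302737    4.        ] 
(540, 800, 3)
[368, 155] [ 516.94700967 -239.75819158   54.145235  ]
[254, 190] [618.39513525  28.17988386  63.69485547][ WARN:0@1.302] global loadsave.cpp:1063 imwrite_ Unsupported depth image for selected encoder is fallbacked to CV_8U.
```

View pics/rtop.png

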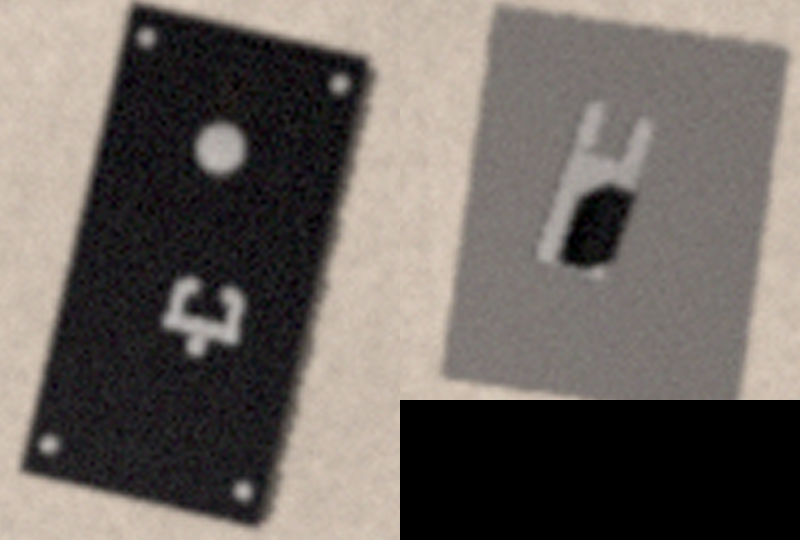

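View pics/rside.png

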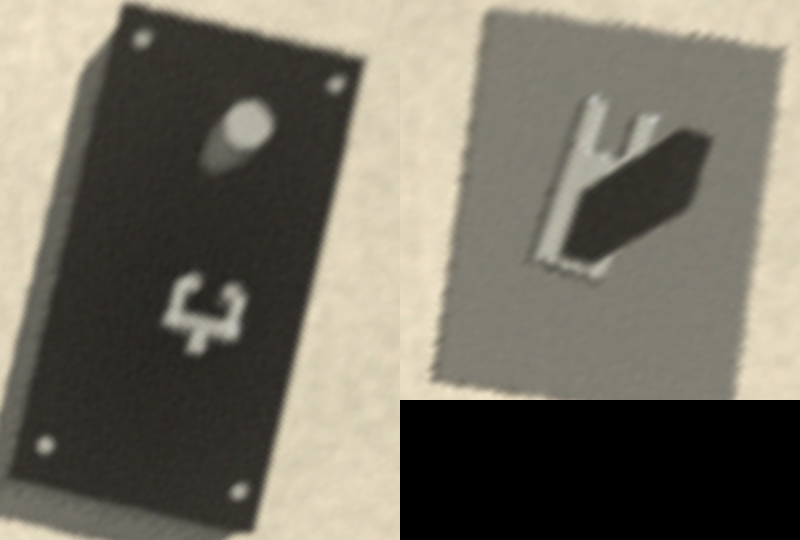

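The rectified top view at 0.5 mm/px shows the deck upright and tilted about 13°. The pin head is at (220,148), and the clip's back face runs from (163,325) to (240,342) with its tail at (195,350). The fork tine tips are at (597,102) and (643,122), with the foot's left edge running to (540,262). The side view agrees.

```bash
cat >> meas.py <<'E'
def rmask(c,x0,y0,L,W,z,f,s=.25):
    im,XX,YY=grid(c,x0,y0,L,W,z,s)
    m=f(im.astype(float)).astype(np.uint8)
    cs,_=cv2.findContours(m,cv2.RETR_EXTERNAL,cv2.CHAIN_APPROX_NONE)
    k=max(cs,key=cv2.contourArea).reshape(-1,2)
    return np.c_[XX[k[:,1],k[:,0]],YY[k[:,1],k[:,0]]],m
def rot(a): return np.array([[np.cos(a),-np.sin(a)],[np.sin(a),np.cos(a)]])
def clip(c,a,x0,y0,th,z=45):
    P,m=rmask(c,x0,y0,70,70,z,lambda i:i.mean(2)>th)
    for _ in range(6):
        Q=P@rot(a)                     # coords in clip axes
        ym=(Q[:,1].max()+Q[:,1].min())/2
        lo=Q[:,0].min()
        s=(abs(Q[:,1]-ym)>7)&(abs(Q[:,1]-ym)<16)&(Q[:,0]<lo+16)
        p=np.polyfit(Q[s,1],Q[s,0],1); a-=np.arctan(p[0])
    Q=P@rot(a); s=(abs(Q[:,1]-ym)>7)&(abs(Q[:,1]-ym)<16)&(Q[:,0]<Q[:,0].min()+16)
    xb=np.median(Q[s,0]); t=Q[Q[:,0]<xb-3]; b=abs(Q[:,0]-xb-3)<2
    ye=(Q[b,1].max()+Q[b,1].min())/2; yt=(t[:,1].max()+t[:,1].min())/2
    back=rot(a)@[xb,ye]; print('clip ang',round(a,4),'back',back.round(1),'seat',(rot(a)@[xb+16,ye]).round(1),'w',np.ptp(Q[b,1]).round(1),'taily-ye',round(yt-ye,2),'tail len',round(xb-Q[:,0].min(),1),'jaw',round(Q[:,0].max()-xb,1))
    return a,back
def fork(c,a,x0,y0,z,th,L=110,W=70):
    P,m=rmask(c,x0,y0,L,W,z,lambda i:i.mean(2)>th)
    for _ in range(6):
        Q=P@rot(a); x1=Q[:,0].max(); yM=Q[:,1].max()
        s=(Q[:,1]>yM-4)&(Q[:,0]<x1-6)&(Q[:,0]>x1-78)
        p=np.polyfit(Q[s,0],Q[s,1],1); a+=np.arctan(p[0])
    Q=P@rot(a); yL=np.median(Q[s,1])
    f=(Q[:,0]>Q[:,0].max()-20)&(Q[:,0]<Q[:,0].max()-6); yR=np.percentile(Q[f,1],5)
    tip=[np.percentile(Q[abs(Q[:,1]-yL+k)<3,0],95) for k in(5,31)]
    g=lambda x,y:(rot(a)@[x,y]).round(1)
    print('fork ang',round(a,4),'tips x',np.round(tip,1),'w',round(yL-yR,1),'len',np.ptp(Q[:,0]).round(1),'tines',g(np.mean(tip),(yL+yR)/2),'grip',g(np.mean(tip)-65,(yL+yR)/2))
    return a,rot(a)@[np.mean(tip),(yL+yR)/2]
def unit(c,x0=559,y0=43,th=75):
    P,m=rmask(c,x0,y0,300,230,40,lambda i:cv2.morphologyEx((i.mean(2)<th).astype(np.uint8),cv2.MORPH_CLOSE,np.ones((45,45))))
    r=cv2.minAreaRect(P.astype(np.float32)); b=cv2.boxPoints(r)
    e=b[1]-b[0] if np.linalg.norm(b[1]-b[0])>np.linalg.norm(b[2]-b[1]) else b[2]-b[1]
    a=np.arctan2(*(e*np.sign(e[0]))[::-1]); o=np.array(r[0])+rot(a)@[55,0]
    print('unit ang',round(a,4),'orig',o.round(1),'size',np.round(r[1],1)); return a,o
def pin(c,x0,y0,th,z=63):
    P,m=rmask(c,x0,y0,44,44,z,lambda i:i.mean(2)>th)
    (q,r)=cv2.minEnclosingCircle(P.astype(np.float32)); print('pin',np.round(q,1),'r',round(r,1),P.mean(0).round(1)); return np.array(q)
E
python3 - <<'E'
from meas import *
for n,td in(('top',55),('side',65)):
    c=np.load(f'{n}0.npy',allow_pickle=True).item(); print(n)
    im,_,_=grid(c,559,43,240,200,40,1); print(np.percentile(im.mean(2),[10,30,50,90,99]))
    unit(c,th=td); pin(c,614,31,90); clip(c,-.2,534,41,85)
    im,_,_=grid(c,532,-249,150,140,9,1); print(np.percentile(im.mean(2),[1,10,50,90,99]))
    fork(c,-.26,541,-248,9,90 if n=='top' else 105)
    mp=rmask(c,532,-249,240,220,4,lambda i:cv2.morphologyEx((i.mean(2)<90).astype(np.uint8),cv2.MORPH_CLOSE,np.ones((9,9))))[0]; print('mat',cv2.minAreaRect(mp.astype(np.float32)))
E
```

```text
top
[ 12.66666667  17.          23.         119.66666667 122.66666667]
unit ang -0.2328 orig [615.4  30.8] size [125.3 241.8]
pin [615.2  32.8] r 10.6 [615.3  32.9]
clip ang -0.2809 back [527.3  42.9] seat [542.6  38.4] w 36.6 taily-ye 0.08 tail len 10.3 jaw 25.0
[  6.33333333  71.          74.          86.         118.66666667]
fork ang -0.3391 tips x [629.8 629.5] w 33.8 len 83.6 tines [ 575.8 -260.4] grip [ 514.5 -238.7]
mat ((526.9124755859375, -257.86248779296875), (150.578369140625, 190.56527709960938), 81.8698959350586)
side
[ 26.          28.          31.33333333 130.         135.        ]
unit ang -0.2354 orig [609.  40.] size [136.3 264.6]
pin [617.   32.6] r 10.8 [617.   32.6]
clip ang -0.2321 back [528.6  42.5] seat [544.2  38.8] w 36.2 taily-ye 0.19 tail len 10.6 jaw 25.3
[ 28.66666667  34.66666667  76.66666667  79.66666667 117.67      ]Traceback (most recent call last):
  File "<stdin>", line 7, in <module>
  File "meas.py", line 40, in fork
    tip=[np.percentile(Q[abs(Q[:,1]-yL+k)<3,0],95) for k in(5,31)]
         ~~~~~~~~~~~~~^^^^^^^^^^^^^^^^^^^^^^^^^^^^
    return _quantile_unchecked(
        a, q, axis, out, overwrite_input, method, keepdims, weights)
    return _ureduce(a,
                    func=_quantile_ureduce_func,
    ...<5 lines>...
                    overwrite_input=overwrite_input,
                    method=method)
    r = func(a, **kwargs)
    result = _quantile(arr,
                       quantiles=q,
    ...<2 lines>...
                       out=out,
                       weights=wgt)
    slices_having_nans = np.isnan(arr[-1, ...])
                                  ~~~^^^^^^^^^
IndexError: index -1 is out of bounds for axis 0 with size 0
```

Run:
```python
from meas import *
c=np.load('side0.npy',allow_pickle=True).item()
for n in('top','side'):
    c=np.load(f'{n}0.npy',allow_pickle=True).item(); print(n)
    for th in (95,100) :
        P,m=rmask(c,541,-248,110,70,9,lambda i:i.mean(2)>th-(8 if n=='side' else 0))
        (r,s,a)=cv2.minAreaRect(P.astype(np.float32)); print('rect',np.round(r,1),np.round(s,1),a, 'rad',np.deg2rad(a),np.deg2rad(a-90))
    # handle top (z=56): dark mask
    P,m=rmask(c,518,-236,70,60,56,lambda i:i.mean(2)<(45 if n=='top' else 55))
    (r,s,a)=cv2.minAreaRect(P.astype(np.float32)); print('handle',np.round(r,1),np.round(s,1),np.deg2rad(a),np.deg2rad(a-90))
    Q=cloud(c); s=(abs(Q[...,2]-56)<4)&(abs(Q[...,0]-517)<40)&(abs(Q[...,1]+238)<35); p=Q[s]; r=cv2.minAreaRect(p[:,:2].astype(np.float32)); print('depth handle',len(p),r)
```

```text
top
rect [ 540.8 -242.3] [29.8 84.7] 44.274776458740234 rad 0.7727406247894925 -0.7980557020054041
rect [ 530.8 -232.4] [19.9 58.2] 53.23810577392578 rad 0.9291802332800088 -0.6416160935148878
handle [ 512.9 -232.8] [25.1 41.7] 1.2490458539067009 -0.3217504728881957
depth handle 124 ((516.0526733398438, -237.7822265625), (16.108592987060547, 35.72854995727539), 70.82133483886719)
side
rect [ 539.3 -248.2] [37.3 87.6] 71.42073059082031 rad 1.2465269029896495 -0.32426942380524715
rect [ 539.3 -248.1] [36.4 86.7] 71.50871276855469 rad 1.2480624816741892 -0.32273384512070746
handle [ 509.5 -227.5] [33.8 64.7] 0.5805214470537615 -0.990274879741135
depth handle 87 ((515.4204711914062, -236.95298767089844), (18.07402229309082, 36.447853088378906), 69.9306640625)
```

Request:
drive_tool([
  {"x":30,"y":44,"spin":-5.5,"fingers":-1},
  {"x":60,"y":88,"spin":-11,"fingers":-1},
  {"x":90,"y":132,"spin":-16.5,"fingers":-1},
  {"x":120,"y":176,"spin":-22,"fingers":-1},
  {"x":150,"y":220,"spin":-27.5,"fingers":-1},
  {"x":180,"y":264,"spin":-33,"fingers":-1},
  {"x":210,"y":308,"spin":-38.5,"fingers":-1},
  {"x":247.5,"y":353,"spin":-43.5,"fingers":-1},
])

```text
schema error: expected keys x, y, z, spin, fingers
```

All five keys are needed in every row. I'm opening the fingers only halfway, which leaves room for the foot's sides.

Request:
drive_tool([
  {"x":30,"y":44,"z":0,"spin":-5.5,"fingers":-1},
  {"x":60,"y":88,"z":0,"spin":-11,"fingers":-1},
  {"x":90,"y":132,"z":0,"spin":-16.5,"fingers":-1},
  {"x":120,"y":176,"z":0,"spin":-22,"fingers":-0.5},
  {"x":150,"y":220,"z":0,"spin":-27.5,"fingers":-0.3},
  {"x":180,"y":264,"z":0,"spin":-33,"fingers":-0.2},
  {"x":210,"y":308,"z":0,"spin":-38.5,"fingers":-0.2},
  {"x":247.5,"y":353,"z":0,"spin":-43.5,"fingers":-0.2},
], newtons=20)

```text
t: 0.9
tool_pos: [496.9, -261.6, 226.5]
tool_rot: [0.0, 0.986, -0.168, -0.0]
ft_force: [0.8, -1.1, -0.0]
grip_width: 57.9
grip_force: 0.0
```

Request:
drive_tool([
  {"x":0,"y":0,"z":0,"spin":0,"fingers":-0.2},
  {"x":0,"y":0,"z":0,"spin":0,"fingers":-0.2},
  {"x":0,"y":0,"z":0,"spin":0,"fingers":-0.2},
])

```text
t: 1.2
tool_pos: [495.7, -264.6, 226.3]
tool_rot: [0.0, 0.986, -0.166, -0.001]
ft_force: [-0.2, -0.1, -0.3]
grip_width: 55.0
grip_force: 0.0
```

Request:
drive_tool([
  {"x":20.5,"y":25.5,"z":-30,"spin":0,"fingers":-0.2},
  {"x":20.5,"y":25.5,"z":-70,"spin":0,"fingers":-0.2},
  {"x":20.5,"y":25.5,"z":-110,"spin":0,"fingers":-0.2},
  {"x":20.5,"y":25.5,"z":-140,"spin":0,"fingers":-0.2},
  {"x":20.5,"y":25.5,"z":-140,"spin":0,"fingers":-0.2},
  {"x":20.5,"y":25.5,"z":-140,"spin":0,"fingers":-0.2},
])

```text
t: 1.8
tool_pos: [516.3, -239.4, 86.8]
tool_rot: [-0.0, 0.986, -0.167, -0.001]
ft_force: [0.7, 0.2, 0.1]
grip_width: 55.1
grip_force: 0.0
```

Request:
drive_tool([
  {"x":0,"y":0,"z":-25,"spin":0,"fingers":-0.2},
  {"x":0,"y":0,"z":-50,"spin":0,"fingers":-0.2},
  {"x":0,"y":0,"z":-69,"spin":0,"fingers":-0.2},
  {"x":0,"y":0,"z":-69,"spin":0,"fingers":-0.2},
])

```text
t: 2.2
tool_pos: [516.6, -238.8, 17.7]
tool_rot: [0.0, 0.986, -0.167, -0.0]
ft_force: [-0.3, 0.5, -0.0]
grip_width: 55.0
grip_force: 0.0
```

Request:
drive_tool([
  {"x":0,"y":0,"z":0,"spin":0,"fingers":0.2},
  {"x":0,"y":0,"z":0,"spin":0,"fingers":0.5},
  {"x":0,"y":0,"z":0,"spin":0,"fingers":0.8},
  {"x":0,"y":0,"z":0,"spin":0,"fingers":0.8},
  {"x":0,"y":0,"z":0,"spin":0,"fingers":0.8},
  {"x":0,"y":0,"z":0,"spin":0,"fingers":0.8},
], newtons=40)

```text
t: 2.8
tool_pos: [517.2, -238.5, 18.2]
tool_rot: [0.0, 0.986, -0.166, 0.0]
ft_force: [-1.4, -0.8, 4.0]
grip_width: 16.3
grip_force: 39.9
```

Request:
drive_tool([
  {"x":0,"y":0,"z":20,"spin":0,"fingers":0.8},
  {"x":0,"y":0,"z":55,"spin":0,"fingers":0.8},
  {"x":0,"y":0,"z":90,"spin":0,"fingers":0.8},
  {"x":-10,"y":30,"z":110,"spin":1,"fingers":0.8},
  {"x":-20,"y":70,"z":110,"spin":2,"fingers":0.8},
  {"x":-30,"y":115,"z":110,"spin":3,"fingers":0.8},
  {"x":-40,"y":160,"z":110,"spin":4,"fingers":0.8},
  {"x":-50,"y":205,"z":110,"spin":5,"fingers":0.8},
])

```text
t: 3.6
tool_pos: [466.0, -31.4, 127.6]
tool_rot: [0.0, 0.992, -0.123, -0.0]
ft_force: [1.7, 0.6, -1.6]
grip_width: 16.2
grip_force: 39.9
```

Request:
drive_tool([
  {"x":-12,"y":40,"z":0,"spin":0.7,"fingers":0.8},
  {"x":-21,"y":80,"z":0,"spin":0.7,"fingers":0.8},
  {"x":-21,"y":98,"z":0,"spin":0.7,"fingers":0.8},
  {"x":-21,"y":98,"z":0,"spin":0.7,"fingers":0.8},
  {"x":-21,"y":98,"z":0,"spin":0.7,"fingers":0.8},
])

```text
t: 4.1
tool_pos: [445.9, 64.8, 127.5]
tool_rot: [0.0, 0.993, -0.116, -0.0]
ft_force: [-0.3, -0.1, -2.2]
grip_width: 16.0
grip_force: 39.9
```

Request:
drive_tool([
  {"x":0,"y":0,"z":-30,"spin":0,"fingers":0.8},
  {"x":0,"y":0,"z":-55,"spin":0,"fingers":0.8},
  {"x":0,"y":0,"z":-67,"spin":0,"fingers":0.8},
  {"x":0,"y":0,"z":-67,"spin":0,"fingers":0.8},
  {"x":0,"y":0,"z":-67,"spin":0,"fingers":0.8},
])

```text
t: 4.6
tool_pos: [446.5, 64.5, 61.0]
tool_rot: [0.0, 0.993, -0.117, -0.0]
ft_force: [0.5, 0.6, -1.3]
grip_width: 15.7
grip_force: 39.9
```

Run:
```python
from meas import *
print(status.sense()['tool_pos'])
o=[]
for n in('top','side'):
    c=read_camera(n); np.save(f'{n}1.npy',c,allow_pickle=True)
    o.append(cv2.resize(grid(c,559,43,270,200,48,.5)[0],None,fx=1,fy=1))
cv2.imwrite('pics/d1.png',np.clip(np.hstack(o)*1.6,0,255).astype(np.uint8))
```

```text
[446.50852605  64.50337196  61.02322387]
```

View pics/d1.png

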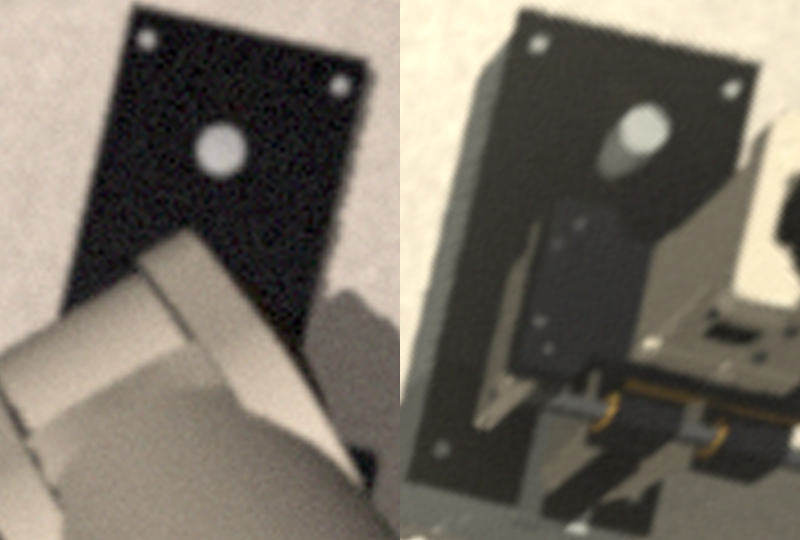

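Top view: the flange at (200,400) hides the clip. Side view: the gripper at (590,290) hides it too. So I'll push part way by force and position, then back off to look at the clip.

Request:
drive_tool([
  {"x":0,"y":1,"z":-3,"spin":0,"fingers":0.8},
  {"x":0,"y":1,"z":-5,"spin":0,"fingers":0.8},
  {"x":0,"y":1,"z":-5,"spin":0,"fingers":0.8},
])

```text
t: 5.0
tool_pos: [446.1, 66.0, 55.8]
tool_rot: [0.0, 0.993, -0.117, 0.0]
ft_force: [1.0, -0.2, -2.1]
grip_width: 15.8
grip_force: 39.9
```

Request:
drive_tool([
  {"x":0,"y":0,"z":-1,"spin":0,"fingers":0.8},
  {"x":0,"y":0,"z":-1,"spin":0,"fingers":0.8},
])

```text
t: 5.2
tool_pos: [446.1, 66.0, 54.7]
tool_rot: [0.0, 0.993, -0.117, -0.0]
ft_force: [-0.4, 0.4, -2.0]
grip_width: 15.6
grip_force: 39.9
```

Request:
drive_tool([
  {"x":0,"y":0,"z":-1,"spin":0,"fingers":0.8},
  {"x":0,"y":0,"z":-1,"spin":0,"fingers":0.8},
])

```text
t: 5.4
tool_pos: [446.2, 66.0, 54.1]
tool_rot: [0.0, 0.993, -0.117, 0.0]
ft_force: [-2.2, 0.2, 4.4]
grip_width: 15.7
grip_force: 39.9
```

Request:
drive_tool([
  {"x":0,"y":0,"z":0.5,"spin":0,"fingers":0.8},
  {"x":5,"y":-1.2,"z":0.5,"spin":0,"fingers":0.8},
  {"x":9,"y":-2.1,"z":0.5,"spin":0,"fingers":0.8},
  {"x":13,"y":-3.1,"z":0.5,"spin":0,"fingers":0.8},
  {"x":16,"y":-3.8,"z":0.5,"spin":0,"fingers":0.8},
  {"x":19,"y":-4.5,"z":0.5,"spin":0,"fingers":0.8},
  {"x":21.4,"y":-5.1,"z":0.5,"spin":0,"fingers":0.8},
  {"x":21.4,"y":-5.1,"z":0.5,"spin":0,"fingers":0.8},
])

```text
t: 6.2
tool_pos: [468.2, 60.7, 54.2]
tool_rot: [-0.0, 0.993, -0.117, 0.0]
ft_force: [-0.7, -0.2, -2.9]
grip_width: 15.8
grip_force: 39.9
```

Request:
drive_tool([
  {"x":4,"y":0,"z":0,"spin":0,"fingers":0.8},
  {"x":8,"y":0.1,"z":0,"spin":0,"fingers":0.8},
  {"x":12,"y":0.2,"z":0,"spin":0,"fingers":0.8},
  {"x":16,"y":0.4,"z":0,"spin":0,"fingers":0.8},
  {"x":20,"y":0.6,"z":0,"spin":0,"fingers":0.8},
  {"x":24,"y":0.7,"z":0,"spin":0,"fingers":0.8},
  {"x":27,"y":0.8,"z":0,"spin":0,"fingers":0.8},
  {"x":30,"y":0.9,"z":0,"spin":0,"fingers":0.8},
])

```text
t: 7.0
tool_pos: [497.8, 61.8, 54.2]
tool_rot: [0.0, 0.993, -0.117, -0.0]
ft_force: [-2.5, -0.2, 0.8]
grip_width: 15.9
grip_force: 39.9
```

Request:
drive_tool([
  {"x":3,"y":0.1,"z":0,"spin":0,"fingers":0.8},
  {"x":6,"y":0.2,"z":0,"spin":0,"fingers":0.8},
  {"x":9,"y":0.3,"z":0,"spin":0,"fingers":0.8},
  {"x":12,"y":0.4,"z":0,"spin":0,"fingers":0.8},
  {"x":14,"y":0.4,"z":0,"spin":0,"fingers":0.8},
  {"x":14,"y":0.4,"z":0,"spin":0,"fingers":0.8},
])

```text
t: 7.6
tool_pos: [512.0, 62.2, 54.2]
tool_rot: [-0.0, 0.993, -0.117, 0.0]
ft_force: [1.2, 0.9, -1.5]
grip_width: 16.1
grip_force: 39.9
```

Request:
drive_tool([
  {"x":-10,"y":2.4,"z":0.5,"spin":0,"fingers":0.8},
  {"x":-25,"y":6,"z":0.5,"spin":0,"fingers":0.8},
  {"x":-45,"y":10.7,"z":1,"spin":0,"fingers":0.8},
  {"x":-55,"y":11,"z":30,"spin":0,"fingers":0.8},
  {"x":-70,"y":-20,"z":60,"spin":0,"fingers":0.8},
  {"x":-70,"y":-60,"z":60,"spin":0,"fingers":0.8},
  {"x":-70,"y":-100,"z":60,"spin":0,"fingers":0.8},
  {"x":-70,"y":-130,"z":60,"spin":0,"fingers":0.8},
])

```text
t: 8.4
tool_pos: [440.4, -70.1, 114.6]
tool_rot: [0.001, 0.993, -0.117, 0.0]
ft_force: [-0.1, -0.6, -2.3]
grip_width: 15.9
grip_force: 39.9
```

```bash
cat > look.py <<'E'
from meas import *
import sys
k=sys.argv[1]; x0,y0=map(float,sys.argv[2:4]); o=[]
print(status.sense()['tool_pos'].round(1))
for n in('top','side'):
    c=read_camera(n); np.save(f'{n}{k}.npy',c,allow_pickle=True)
    o.append(grid(c,559,43,270,200,45,.5)[0])
    print(n)
    try: pin(c,616,32,90)
    except Exception as e: print(e)
    try: clip(c,-.24,x0,y0,85)
    except Exception as e: print(e)
cv2.imwrite(f'pics/l{k}.png',np.clip(np.hstack(o)*1.6,0,255).astype(np.uint8))
E
python3 look.py 2 582 40
```

```text
[440.4 -70.1 114.6]
top
pin [615.2  32.9] r 10.9 [615.2  32.9]
clip ang -0.1924 back [580.8  50.9] seat [596.5  47.9] w 29.3 taily-ye 0.54 tail len 7.6 jaw 28.1
side
pin [617.   32.8] r 11.7 [616.9  32.7]
zero-size array to reduction operation maximum which has no identity
  return _methods._mean(a, axis=axis, dtype=dtype,
  ret = ret.dtype.type(ret / rcount)
```

View pics/l2.png

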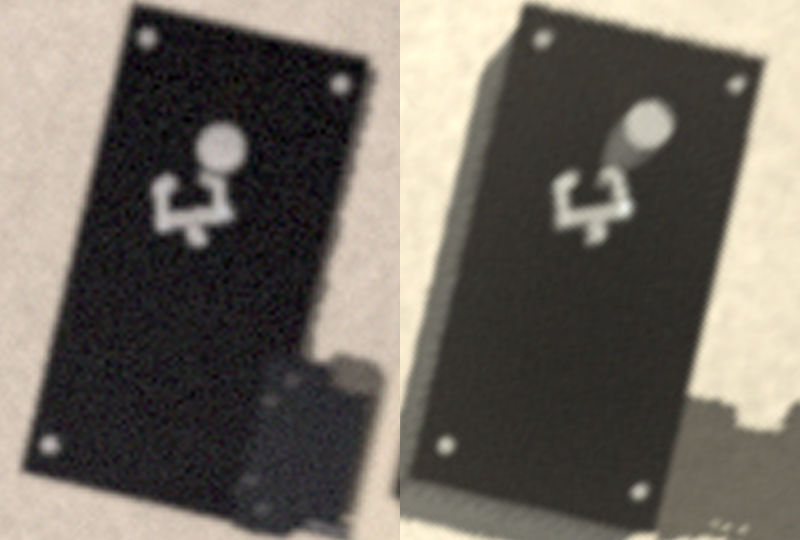

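The clip now sits left of the pin, with its back face running from (158,230) to (235,215) in the top half. It is turned roughly 0.4 rad counter-clockwise to the unit, so it did not stay square on the fork. Before pushing again I'll check how the fork sits in the hand.

Run:
```python
from meas import *
o=[]
for n in('top','side'):
    c=np.load(f'{n}2.npy',allow_pickle=True).item()
    try: clip(c,.15,590,42,85 if n=='top' else 80)
    except Exception as e: print(e)
    o.append(grid(c,480,-75,200,160,105.5,.4)[0])
cv2.imwrite('pics/f2.png',np.clip(np.hstack(o)*1.8,0,255).astype(np.uint8))
```

```text
clip ang 0.1401 back [581.8  45.5] seat [597.6  47.7] w 37.5 taily-ye 0.11 tail len 10.1 jaw 25.4
clip ang 0.1501 back [583.   45.2] seat [598.9  47.6] w 38.4 taily-ye 0.19 tail len 10.1 jaw 26.6
```

View pics/f2.png

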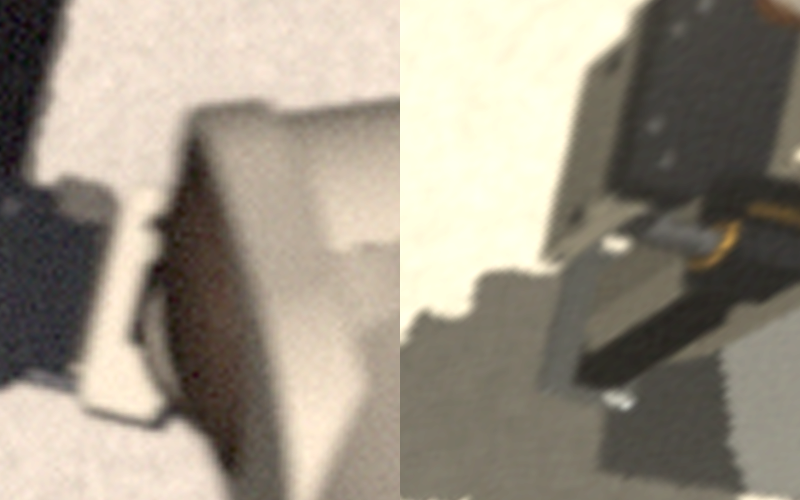

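The side half shows the foot edge at (545,385)–(590,260) and the handle at (650,350). The fork sits about square in the hand, but its tines are hidden. I'll spin the tool so the cameras see the tines and calibrate the fork against the TCP.

Request:
drive_tool([
  {"x":0,"y":-5,"z":0,"spin":8.5,"fingers":0.8},
  {"x":0,"y":-10,"z":0,"spin":17,"fingers":0.8},
  {"x":0,"y":-15,"z":0,"spin":25.5,"fingers":0.8},
  {"x":0,"y":-20,"z":0,"spin":34,"fingers":0.8},
  {"x":0,"y":-25,"z":0,"spin":42.5,"fingers":0.8},
  {"x":0,"y":-30,"z":0,"spin":51,"fingers":0.8},
  {"x":0,"y":-30,"z":0,"spin":59.5,"fingers":0.8},
  {"x":0,"y":-30,"z":0,"spin":68,"fingers":0.8},
])

```text
t: 9.3
tool_pos: [440.8, -96.9, 114.1]
tool_rot: [-0.0, 0.887, 0.462, -0.0]
ft_force: [0.1, 0.3, -2.5]
grip_width: 15.5
grip_force: 39.9
```

Request:
drive_tool([
  {"x":0,"y":0,"z":0,"spin":0,"fingers":0.8},
  {"x":0,"y":0,"z":0,"spin":0,"fingers":0.8},
])

```text
t: 9.5
tool_pos: [441.1, -97.1, 114.1]
tool_rot: [-0.0, 0.889, 0.457, -0.0]
ft_force: [0.0, -0.3, -1.4]
grip_width: 15.7
grip_force: 39.9
```

Run:
```python
from meas import *
s=status.sense(); print(s['tool_pos'].round(1),s['tool_rot'].round(3)); zt=s['tool_pos'][2]-14+5
a=2*np.arctan2(s['tool_rot'][2],s['tool_rot'][1]); T=s['tool_pos'][:2]+rot(a)@[65,0]; print('ang',a,'exp tines',T)
o=[]
for n in('top','side'):
    c=read_camera(n); np.save(f'{n}3.npy',c,allow_pickle=True)
    o.append(grid(c,480,-55,200,160,zt,.4)[0])
    # expected foot outline drawn for comparison
    q=np.array([[65,18],[65,8],[40,8],[40,-8],[65,-8],[65,-18],[-20,-18],[-20,18]])@rot(a).T+s['tool_pos'][:2]
    px=np.c_[(-55+80-q[:,1])/.4,(580-q[:,0])/.4].astype(int)
    cv2.polylines(o[-1],[px],True,(0,0,160),1)
cv2.imwrite('pics/f3.png',np.clip(np.hstack(o)*1.6,0,255).astype(np.uint8))
```

```text
[441.1 -97.1 114.1] [-0.     0.889  0.457 -0.   ]
ang 0.9496632225403261 exp tines [478.90724665 -44.27189802]
```

View pics/f3.png

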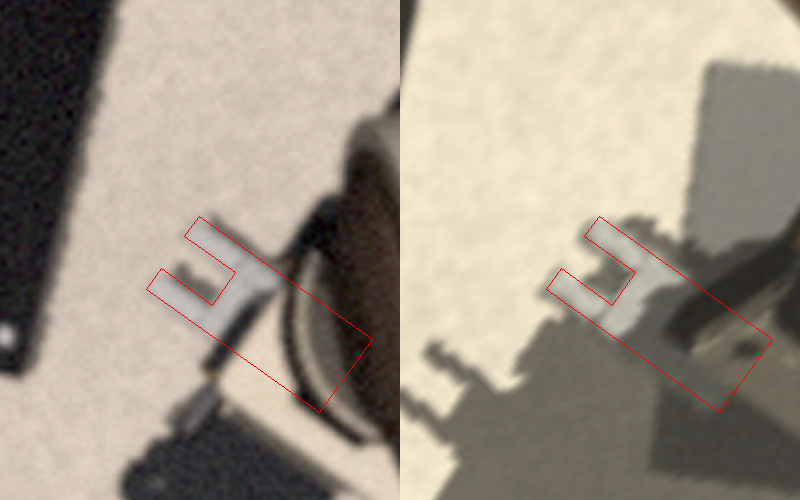

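The fork matches the expected outline (red) in both views to about 1 mm, so tines = TCP + 64.7 mm. That means the earlier push was about 4 mm off to the left, and a tine caught the tail.

To recover:
1. Nudge the tail left, to straighten the clip.
2. Push the clip's flank right with the fork's straight side.
3. Push squarely from behind.

Request:
drive_tool([
  {"x":8,"y":16,"z":0,"spin":-8.5,"fingers":0.8},
  {"x":16,"y":32,"z":0,"spin":-17,"fingers":0.8},
  {"x":25,"y":48,"z":0,"spin":-25.5,"fingers":0.8},
  {"x":34,"y":64,"z":0,"spin":-34,"fingers":0.8},
  {"x":42,"y":80,"z":0,"spin":-42.5,"fingers":0.8},
  {"x":51,"y":96,"z":0,"spin":-51,"fingers":0.8},
  {"x":60,"y":112,"z":0,"spin":-59.5,"fingers":0.8},
  {"x":67.8,"y":127.7,"z":0,"spin":-67.8,"fingers":0.8},
])

```text
t: 10.4
tool_pos: [509.7, 31.0, 114.3]
tool_rot: [-0.0, 0.993, -0.119, 0.0]
ft_force: [0.4, -0.2, -2.1]
grip_width: 16.0
grip_force: 39.9
```

Request:
drive_tool([
  {"x":0,"y":0,"z":0,"spin":0,"fingers":0.8},
  {"x":0,"y":0,"z":0,"spin":0,"fingers":0.8},
])

```text
t: 10.6
tool_pos: [508.9, 30.1, 114.1]
tool_rot: [0.0, 0.994, -0.113, -0.0]
ft_force: [0.2, -0.3, -2.1]
grip_width: 15.9
grip_force: 39.9
```

Request:
drive_tool([
  {"x":0,"y":0,"z":-30,"spin":-0.3,"fingers":0.8},
  {"x":0,"y":0,"z":-50,"spin":-0.3,"fingers":0.8},
  {"x":0,"y":0,"z":-59,"spin":-0.3,"fingers":0.8},
  {"x":0,"y":0,"z":-59,"spin":-0.3,"fingers":0.8},
  {"x":0,"y":0,"z":-59,"spin":-0.3,"fingers":0.8},
])

```text
t: 11.1
tool_pos: [509.3, 29.1, 55.4]
tool_rot: [0.0, 0.993, -0.118, 0.0]
ft_force: [0.3, 0.8, -1.4]
grip_width: 15.6
grip_force: 40.0
```

Request:
drive_tool([
  {"x":0.7,"y":3,"z":0,"spin":0,"fingers":0.8},
  {"x":1.2,"y":5,"z":0,"spin":0,"fingers":0.8},
  {"x":1.7,"y":7,"z":0,"spin":0,"fingers":0.8},
  {"x":2.2,"y":9,"z":0,"spin":0,"fingers":0.8},
  {"x":2.6,"y":11,"z":0,"spin":0,"fingers":0.8},
  {"x":3.1,"y":13,"z":0,"spin":0,"fingers":0.8},
  {"x":3.7,"y":15.6,"z":0,"spin":0,"fingers":0.8},
  {"x":3.7,"y":15.6,"z":0,"spin":0,"fingers":0.8},
])

```text
t: 11.9
tool_pos: [513.2, 46.1, 55.2]
tool_rot: [-0.0, 0.993, -0.117, 0.0]
ft_force: [0.2, 0.3, -2.8]
grip_width: 16.0
grip_force: 40.0
```

Request:
drive_tool([
  {"x":-1,"y":-4,"z":0,"spin":0,"fingers":0.8},
  {"x":-1,"y":-4,"z":25,"spin":0,"fingers":0.8},
  {"x":-15,"y":-20,"z":60,"spin":0,"fingers":0.8},
  {"x":-35,"y":-55,"z":60,"spin":0,"fingers":0.8},
  {"x":-55,"y":-90,"z":60,"spin":0,"fingers":0.8},
  {"x":-70,"y":-120,"z":60,"spin":0,"fingers":0.8},
])

```text
t: 12.5
tool_pos: [441.4, -76.6, 115.4]
tool_rot: [0.001, 0.993, -0.118, -0.0]
ft_force: [0.0, -0.3, -1.2]
grip_width: 16.1
grip_force: 40.0
```

```bash
cat >> look.py <<'E'
E
sed -i "s/x0,y0,85)/x0,y0,85 if n=='top' else 80)/" look.py; python3 look.py 4 592 49 2>&1 | grep -v Warn
```

```text
[441.4 -76.6 115.4]
top
pin [615.2  33. ] r 11.0 [615.3  32.9]
clip ang -0.2043 back [585.1  52.7] seat [600.7  49.5] w 37.5 taily-ye 0.3 tail len 10.2 jaw 25.1
side
pin [616.9  32.7] r 11.7 [617.   32.7]
clip ang -0.2123 back [586.2  52.9] seat [601.9  49.5] w 38.0 taily-ye -0.18 tail len 10.5 jaw 27.6
```

Both views agree: the clip is now almost square to the unit (angle −0.21), 18 mm behind and 13 mm left of the pin axis. I'll push its left flank right and slightly back with the fork's side, yawed −0.28 rad to the unit.

Request:
drive_tool([
  {"x":20,"y":30,"z":0,"spin":-3,"fingers":0.8},
  {"x":45,"y":63,"z":0,"spin":-6,"fingers":0.8},
  {"x":70,"y":97,"z":0,"spin":-9,"fingers":0.8},
  {"x":95,"y":131,"z":0,"spin":-12,"fingers":0.8},
  {"x":119,"y":165,"z":0,"spin":-15,"fingers":0.8},
  {"x":139.3,"y":192.6,"z":0,"spin":-16.1,"fingers":0.8},
  {"x":139.3,"y":192.6,"z":0,"spin":-16.1,"fingers":0.8},
  {"x":139.3,"y":192.6,"z":0,"spin":-16.1,"fingers":0.8},
])

```text
t: 13.4
tool_pos: [582.0, 119.5, 114.7]
tool_rot: [0.0, 0.967, -0.254, -0.0]
ft_force: [-1.2, -0.3, -2.4]
grip_width: 15.8
grip_force: 40.0
```

Request:
drive_tool([
  {"x":0,"y":0,"z":-30,"spin":0,"fingers":0.8},
  {"x":0,"y":0,"z":-50,"spin":0,"fingers":0.8},
  {"x":0,"y":0,"z":-60,"spin":0,"fingers":0.8},
  {"x":0,"y":0,"z":-60,"spin":0,"fingers":0.8},
  {"x":0,"y":0,"z":-60,"spin":0,"fingers":0.8},
])

```text
t: 13.9
tool_pos: [582.4, 117.2, 55.5]
tool_rot: [0.0, 0.967, -0.256, 0.0]
ft_force: [-0.1, 0.2, -1.1]
grip_width: 16.0
grip_force: 40.0
```

Request:
drive_tool([
  {"x":-2.5,"y":-4,"z":-0.5,"spin":0,"fingers":0.8},
  {"x":-5,"y":-8,"z":-0.5,"spin":0,"fingers":0.8},
  {"x":-7,"y":-11.5,"z":-0.5,"spin":0,"fingers":0.8},
  {"x":-9,"y":-15,"z":-0.5,"spin":0,"fingers":0.8},
  {"x":-11,"y":-18,"z":-0.5,"spin":0,"fingers":0.8},
  {"x":-12.7,"y":-20.5,"z":-0.5,"spin":0,"fingers":0.8},
  {"x":-14.1,"y":-22.9,"z":-0.5,"spin":0,"fingers":0.8},
  {"x":-14.1,"y":-22.9,"z":-0.5,"spin":0,"fingers":0.8},
])

```text
t: 14.7
tool_pos: [568.0, 94.7, 54.7]
tool_rot: [0.0, 0.967, -0.256, -0.0]
ft_force: [0.1, 0.3, -1.9]
grip_width: 15.5
grip_force: 40.0
```

Request:
drive_tool([
  {"x":2,"y":4,"z":0,"spin":0,"fingers":0.8},
  {"x":4,"y":8,"z":15,"spin":2,"fingers":0.8},
  {"x":-5,"y":0,"z":50,"spin":5,"fingers":0.8},
  {"x":-35,"y":-35,"z":60,"spin":8,"fingers":0.8},
  {"x":-65,"y":-70,"z":60,"spin":11,"fingers":0.8},
  {"x":-95,"y":-105,"z":60,"spin":14,"fingers":0.8},
  {"x":-120,"y":-140,"z":60,"spin":16.5,"fingers":0.8},
  {"x":-127,"y":-170,"z":60,"spin":16.5,"fingers":0.8},
])

```text
t: 15.5
tool_pos: [438.0, -76.1, 114.5]
tool_rot: [0.0, 0.994, -0.114, -0.001]
ft_force: [-0.2, -0.6, -2.4]
grip_width: 15.6
grip_force: 40.0
```

```bash
python3 look.py 5 588 39 2>&1 | grep -v Warn
```

```text
[438.  -76.1 114.5]
top
pin [615.4  33. ] r 11.0 [615.3  32.9]
clip ang -0.4442 back [577.1  46.7] seat [591.5  39.8] w 37.1 taily-ye -0.04 tail len 10.2 jaw 25.6
side
pin [616.9  32.7] r 11.7 [616.9  32.7]
clip ang -0.4299 back [577.8  46.7] seat [592.4  40. ] w 38.2 taily-ye -0.14 tail len 10.8 jaw 27.5
```

The clip is now 25 mm behind the pin, 1 mm off its axis, and turned −0.2 rad to the unit. Next I'll bring the fork in from behind, square to the unit, with the slot around the tail.

Request:
drive_tool([
  {"x":10,"y":28,"z":0,"spin":-0.3,"fingers":0.8},
  {"x":25,"y":63,"z":0,"spin":-0.3,"fingers":0.8},
  {"x":40,"y":98,"z":0,"spin":-0.3,"fingers":0.8},
  {"x":55,"y":128,"z":0,"spin":-0.3,"fingers":0.8},
  {"x":60.6,"y":141,"z":-20,"spin":-0.3,"fingers":0.8},
  {"x":60.6,"y":141,"z":-40,"spin":-0.3,"fingers":0.8},
  {"x":60.6,"y":141,"z":-45,"spin":-0.3,"fingers":0.8},
  {"x":60.6,"y":141,"z":-45,"spin":-0.3,"fingers":0.8},
], newtons=55)

```text
t: 16.4
tool_pos: [501.1, 66.8, 69.0]
tool_rot: [0.0, 0.993, -0.116, -0.001]
ft_force: [-0.6, -0.2, -1.6]
grip_width: 16.1
grip_force: 55.0
```

Request:
drive_tool([
  {"x":0,"y":0,"z":0,"spin":0,"fingers":0.8},
])

```text
t: 16.5
tool_pos: [502.3, 66.3, 70.3]
tool_rot: [-0.0, 0.993, -0.117, 0.0]
ft_force: [0.2, -0.1, -1.3]
grip_width: 15.3
grip_force: 55.0
```

Request:
drive_tool([
  {"x":-3.4,"y":-1.4,"z":0,"spin":0,"fingers":0.8},
  {"x":-3.4,"y":-1.4,"z":-8,"spin":0,"fingers":0.8},
  {"x":-3.4,"y":-1.4,"z":-15,"spin":0,"fingers":0.8},
  {"x":-3.4,"y":-1.4,"z":-15,"spin":0,"fingers":0.8},
  {"x":-3.4,"y":-1.4,"z":-15,"spin":0,"fingers":0.8},
])

```text
t: 17.0
tool_pos: [498.1, 64.7, 54.4]
tool_rot: [0.0, 0.993, -0.117, -0.0]
ft_force: [-0.1, -0.1, -1.3]
grip_width: 15.8
grip_force: 55.0
```

```bash
cat > st.py <<'E'
from meas import *
p0=np.array([616.1,32.8]); a=-.234
L=[status.sense()]
c=[read_camera(n) for n in('top','side')]
L.append(status.sense())
for s in L:
    u=(s['tool_pos'][:2]-p0)@rot(a); f=s['ft_force'][:2]@rot(a); g=2*np.arctan2(s['tool_rot'][2],s['tool_rot'][1])
    print('T',(u+[64.7,0]).round(1),'z',s['tool_pos'][2].round(1),'ang',round(g-a,4),'F',f.round(1),s['ft_force'][2].round(1))
for n,k,r in zip(('top','side'),c,([615.3,32.9],[616.95,32.7])):
    P,m=rmask(k,618,31,70,44,63,lambda i:i.mean(2)>95)
    q=(P.max(0)+P.min(0))/2; print(n,'pin',((P.mean(0)-r)@rot(a)).round(1),len(P))
E
python3 st.py
```

```text
T [-57.4   3.7] z 54.4 ang 0.0 F [-0.1 -0.1] -1.3
T [-57.1   4. ] z 54.8 ang 0.0002 F [ 0.3 -1.2] -1.5
top pin [-12.9 -18.2] 369
side pin [4.4 2.2] 166
```

Request:
drive_tool([
  {"x":3,"y":-0.7,"z":0,"spin":0,"fingers":0.8},
  {"x":6,"y":-1.4,"z":0,"spin":0,"fingers":0.8},
  {"x":9,"y":-2.1,"z":0,"spin":0,"fingers":0.8},
  {"x":12,"y":-3.2,"z":0,"spin":0,"fingers":0.8},
  {"x":14.5,"y":-4.3,"z":0,"spin":0,"fingers":0.8},
  {"x":17,"y":-5.4,"z":0,"spin":0,"fingers":0.8},
  {"x":19.9,"y":-6.8,"z":0,"spin":0,"fingers":0.8},
  {"x":19.9,"y":-6.8,"z":0,"spin":0,"fingers":0.8},
])

```text
t: 17.9
tool_pos: [518.9, 57.7, 54.7]
tool_rot: [-0.0, 0.993, -0.117, 0.0]
ft_force: [0.1, -0.0, -2.5]
grip_width: 15.4
grip_force: 55.0
```

```bash
python3 - <<'E'
s=open('st.py').read().split("for n,k,r in")[0]
s+='''for n,k,r in zip(('top','side'),c,([615.3,32.9],[616.95,32.7])):
    im,XX,YY=grid(k,622,31,80,70,63,.25); m=(im.mean(2)>95).astype(np.uint8)
    cs,_=cv2.findContours(m,cv2.RETR_EXTERNAL,cv2.CHAIN_APPROX_NONE)
    for q in cs:
        A=cv2.contourArea(q)/16
        if 250<A<650:
            q=q.reshape(-1,2); P=np.c_[XX[q[:,1],q[:,0]],YY[q[:,1],q[:,0]]]
            print(n,'pin',((P.mean(0)-r)@rot(a)).round(1),'area',round(A))
'''
open('st.py','w').write(s)
E
python3 st.py
```

```text
T [-35.6   1.7] z 54.7 ang -0.0004 F [ 0.1 -0. ] -2.5
T [-36.2   1.8] z 54.7 ang -0.0001 F [ 0.7 -0.3] -2.5
top pin [ 21.2 -25.4] area 571
```

Request:
drive_tool([
  {"x":-10,"y":2.4,"z":0,"spin":0,"fingers":0.8},
  {"x":-25,"y":6,"z":0,"spin":0,"fingers":0.8},
  {"x":-35,"y":8.3,"z":20,"spin":0,"fingers":0.8},
  {"x":-50,"y":-10,"z":55,"spin":0,"fingers":0.8},
  {"x":-65,"y":-50,"z":60,"spin":0,"fingers":0.8},
  {"x":-75,"y":-90,"z":60,"spin":0,"fingers":0.8},
  {"x":-80,"y":-130,"z":60,"spin":0,"fingers":0.8},
])

```text
t: 18.7
tool_pos: [436.5, -72.7, 115.1]
tool_rot: [0.0, 0.993, -0.116, 0.0]
ft_force: [1.1, -0.1, -2.8]
grip_width: 15.6
grip_force: 55.0
```

```bash
python3 look.py 6 591 37 2>&1 | grep -v Warn
python3 - <<'E'
from meas import *
for n in('top','side'):
    c=np.load(f'{n}6.npy',allow_pickle=True).item(); Q=cloud(c)
    s=(abs(Q[...,2]-63)<6)&(np.hypot(Q[...,0]-620,Q[...,1]-32)<30); print(n,s.sum(),Q[s].mean(0),((Q[s].mean(0)[:2]-[616.1,32.8])@rot(-.234)))
E
```

```text
[436.5 -72.7 115.1]
top
pin [615.2  32.9] r 10.9 [615.3  32.9]
clip ang -0.2356 back [581.7  43.9] seat [597.2  40.2] w 37.5 taily-ye 0.36 tail len 10.2 jaw 25.8
side
pin [617.   32.8] r 11.7 [616.9  32.7]
clip ang -0.2505 back [582.4  43.7] seat [597.9  39.7] w 38.2 taily-ye -0.22 tail len 10.3 jaw 27.5
top 97 [615.85309351  33.40485783  62.92021849] [-0.38042607  0.53112316]
side 83 [614.93059352  35.87667385  62.9136549 ] [-1.85092575  2.72167363]
```

The clip is square now (−0.01 rad), 19.7 mm behind the pin and about 2.6 mm left of it. I'll re-approach with the slot's left wall near the tail and ease the clip right while advancing.

Request:
drive_tool([
  {"x":10,"y":28,"z":0,"spin":0,"fingers":0.8},
  {"x":25,"y":63,"z":0,"spin":0,"fingers":0.8},
  {"x":40,"y":98,"z":0,"spin":0,"fingers":0.8},
  {"x":52,"y":122,"z":0,"spin":0,"fingers":0.8},
  {"x":60,"y":132,"z":-20,"spin":0,"fingers":0.8},
  {"x":60,"y":132,"z":-40,"spin":0,"fingers":0.8},
  {"x":60,"y":132,"z":-45,"spin":0,"fingers":0.8},
  {"x":60,"y":132,"z":-45,"spin":0,"fingers":0.8},
])

```text
t: 19.6
tool_pos: [496.6, 60.1, 68.9]
tool_rot: [0.0, 0.993, -0.116, -0.001]
ft_force: [0.0, 0.3, -2.2]
grip_width: 15.8
grip_force: 55.0
```

Request:
drive_tool([
  {"x":0,"y":0,"z":0,"spin":0,"fingers":0.8},
  {"x":0,"y":0,"z":0,"spin":0,"fingers":0.8},
])

```text
t: 19.8
tool_pos: [498.9, 59.8, 70.7]
tool_rot: [-0.0, 0.993, -0.117, 0.001]
ft_force: [-0.0, -0.6, -1.2]
grip_width: 15.8
grip_force: 55.0
```

```bash
python3 - <<'E'
s=open('st.py').read().split("for n,k,r in")[0]
s+='''for n,k in zip(('top','side'),c):
    Q=cloud(k); v=(Q[...,:2]-p0)@rot(a)
    h=(abs(Q[...,2]-63)<5)&(abs(v[...,1])<14)&(v[...,0]>-14)&(v[...,0]<40)
    print(n,'pin',v[h].mean(0).round(1),h.sum())
'''
open('st.py','w').write(s)
E
python3 st.py
```

```text
T [-55.5  -0.9] z 70.7 ang -0.0005 F [ 0.1 -0.6] -1.2
T [-55.5  -1. ] z 70.6 ang -0.0006 F [-0.9 -0.2] -1.4
top pin [nan nan] 0
side pin [nan nan] 0st.py:12: RuntimeWarning: Mean of empty slice.
  print(n,'pin',v[h].mean(0).round(1),h.sum())
  ret = um.true_divide(
```

Request:
drive_tool([
  {"x":-0.2,"y":1.2,"z":0,"spin":0,"fingers":0.8},
  {"x":-0.2,"y":1.2,"z":-8,"spin":0,"fingers":0.8},
  {"x":-0.2,"y":1.2,"z":-16,"spin":0,"fingers":0.8},
  {"x":-0.2,"y":1.2,"z":-16,"spin":0,"fingers":0.8},
  {"x":-0.2,"y":1.2,"z":-16,"spin":0,"fingers":0.8},
])

```text
t: 20.4
tool_pos: [497.6, 61.2, 53.0]
tool_rot: [0.0, 0.993, -0.117, -0.001]
ft_force: [-0.4, 0.1, -2.3]
grip_width: 16.1
grip_force: 55.0
```

```bash
sed -i '/read_camera/d;/^L.append/d;/^for n,k/,$d' st.py; python3 st.py
```

```text
T [-57.1   0.1] z 53.0 ang 0.0002 F [-0.5 -0. ] -2.3
```

Request:
drive_tool([
  {"x":3,"y":-0.7,"z":1,"spin":0,"fingers":0.8},
  {"x":7,"y":-1.7,"z":1,"spin":0,"fingers":0.8},
  {"x":11,"y":-2.6,"z":1,"spin":0,"fingers":0.8},
  {"x":15,"y":-3.5,"z":1,"spin":0,"fingers":0.8},
  {"x":18,"y":-4.3,"z":1,"spin":0,"fingers":0.8},
  {"x":20.5,"y":-4.9,"z":1,"spin":0,"fingers":0.8},
  {"x":20.5,"y":-4.9,"z":1,"spin":0,"fingers":0.8},
  {"x":20.5,"y":-4.9,"z":1,"spin":0,"fingers":0.8},
])

```text
t: 21.2
tool_pos: [518.5, 56.3, 54.7]
tool_rot: [0.0, 0.993, -0.117, -0.0]
ft_force: [-0.9, 0.5, -2.6]
grip_width: 15.4
grip_force: 55.0
```

```bash
python3 st.py
```

```text
T [-35.7   0.2] z 54.7 ang 0.0001 F [-1.   0.2] -2.6
```

Next, 6 mm forward with 2.8 mm to the right.

Request:
drive_tool([
  {"x":1,"y":-0.8,"z":0,"spin":0,"fingers":0.8},
  {"x":2,"y":-1.6,"z":0,"spin":0,"fingers":0.8},
  {"x":3,"y":-2.4,"z":0,"spin":0,"fingers":0.8},
  {"x":4,"y":-3.2,"z":0,"spin":0,"fingers":0.8},
  {"x":5.2,"y":-4.1,"z":0,"spin":0,"fingers":0.8},
  {"x":5.2,"y":-4.1,"z":0,"spin":0,"fingers":0.8},
])

```text
t: 21.8
tool_pos: [524.1, 52.0, 54.7]
tool_rot: [0.0, 0.993, -0.117, 0.0]
ft_force: [0.4, -0.6, -2.1]
grip_width: 15.9
grip_force: 55.0
```

Request:
drive_tool([
  {"x":1.5,"y":-0.3,"z":0,"spin":0,"fingers":0.8},
  {"x":3,"y":-0.7,"z":0,"spin":0,"fingers":0.8},
  {"x":3,"y":-0.7,"z":0,"spin":0,"fingers":0.8},
])

```text
t: 22.1
tool_pos: [526.1, 51.3, 54.4]
tool_rot: [0.0, 0.993, -0.117, -0.001]
ft_force: [-1.8, -0.6, -0.7]
grip_width: 15.6
grip_force: 55.0
```

```bash
python3 st.py
```

```text
T [-27.1  -2.9] z 54.4 ang -0.0001 F [-1.7 -1. ] -0.7
```

Request:
drive_tool([
  {"x":1,"y":-0.23,"z":0,"spin":0,"fingers":0.8},
  {"x":1.95,"y":-0.46,"z":0,"spin":0,"fingers":0.8},
  {"x":2.9,"y":-0.7,"z":0,"spin":0,"fingers":0.8},
  {"x":2.9,"y":-0.7,"z":0,"spin":0,"fingers":0.8},
])

```text
t: 22.5
tool_pos: [529.0, 50.7, 54.4]
tool_rot: [0.0, 0.993, -0.117, -0.001]
ft_force: [-5.7, 0.2, -0.3]
grip_width: 15.7
grip_force: 55.0
```

Request:
drive_tool([
  {"x":1,"y":-0.23,"z":0,"spin":0,"fingers":0.8},
  {"x":1.95,"y":-0.46,"z":0,"spin":0,"fingers":0.8},
  {"x":2.9,"y":-0.7,"z":0,"spin":0,"fingers":0.8},
  {"x":2.9,"y":-0.7,"z":0,"spin":0,"fingers":0.8},
])

```text
t: 22.9
tool_pos: [531.2, 50.2, 54.4]
tool_rot: [0.0, 0.993, -0.117, -0.001]
ft_force: [-6.6, 0.8, 0.9]
grip_width: 15.7
grip_force: 55.0
```

```bash
python3 st.py
```

```text
T [-21.9  -2.8] z 54.4 ang 0.0002 F [-6.6 -0.7] 0.9
```

Request:
drive_tool([
  {"x":1,"y":-0.23,"z":0,"spin":0,"fingers":0.8},
  {"x":1.95,"y":-0.46,"z":0,"spin":0,"fingers":0.8},
  {"x":1.95,"y":-0.46,"z":0,"spin":0,"fingers":0.8},
])

```text
t: 23.2
tool_pos: [532.5, 49.9, 54.3]
tool_rot: [0.0, 0.993, -0.117, -0.002]
ft_force: [-7.9, 0.5, 2.9]
grip_width: 15.7
grip_force: 55.0
```

Request:
drive_tool([
  {"x":1,"y":-0.23,"z":0,"spin":0,"fingers":0.8},
  {"x":1.95,"y":-0.46,"z":0,"spin":0,"fingers":0.8},
  {"x":1.95,"y":-0.46,"z":0,"spin":0,"fingers":0.8},
])

```text
t: 23.5
tool_pos: [533.9, 49.6, 54.2]
tool_rot: [0.0, 0.993, -0.116, -0.002]
ft_force: [-10.0, 1.9, 3.0]
grip_width: 15.4
grip_force: 55.0
```

Request:
drive_tool([
  {"x":1,"y":-0.23,"z":0.4,"spin":0,"fingers":0.8},
  {"x":1.95,"y":-0.46,"z":0.6,"spin":0,"fingers":0.8},
  {"x":1.95,"y":-0.46,"z":0.6,"spin":0,"fingers":0.8},
])

```text
t: 23.8
tool_pos: [535.6, 49.1, 54.4]
tool_rot: [0.0, 0.993, -0.116, -0.003]
ft_force: [-9.4, 1.2, 0.4]
grip_width: 15.7
grip_force: 55.0
```

Request:
drive_tool([
  {"x":1,"y":-0.23,"z":0,"spin":0,"fingers":0.8},
  {"x":1.95,"y":-0.46,"z":0,"spin":0,"fingers":0.8},
  {"x":1.95,"y":-0.46,"z":0,"spin":0,"fingers":0.8},
])

```text
t: 24.1
tool_pos: [536.8, 48.8, 54.4]
tool_rot: [0.001, 0.993, -0.116, -0.003]
ft_force: [-11.2, 1.2, 2.1]
grip_width: 15.6
grip_force: 55.0
```

```bash
python3 st.py
```

```text
T [-16.2  -2.8] z 54.4 ang 0.0009 F [-11.1  -1.5] 2.1
```

Request:
drive_tool([
  {"x":1,"y":-0.23,"z":0.3,"spin":0,"fingers":0.8},
  {"x":1.95,"y":-0.46,"z":0.3,"spin":0,"fingers":0.8},
  {"x":1.95,"y":-0.46,"z":0.3,"spin":0,"fingers":0.8},
])

```text
t: 24.4
tool_pos: [538.2, 48.4, 54.5]
tool_rot: [0.001, 0.993, -0.116, -0.004]
ft_force: [-12.0, 1.9, 2.0]
grip_width: 15.9
grip_force: 55.0
```

Request:
drive_tool([
  {"x":1,"y":-0.23,"z":0.2,"spin":0,"fingers":0.8},
  {"x":1.5,"y":-0.35,"z":0.2,"spin":0,"fingers":0.8},
])

```text
t: 24.6
tool_pos: [539.1, 48.2, 54.5]
tool_rot: [0.001, 0.993, -0.116, -0.004]
ft_force: [-13.2, 2.4, 3.9]
grip_width: 15.8
grip_force: 55.0
```

Request:
drive_tool([
  {"x":0.7,"y":-0.16,"z":0.4,"spin":0,"fingers":0.8},
  {"x":1.4,"y":-0.32,"z":0.4,"spin":0,"fingers":0.8},
])

```text
t: 24.8
tool_pos: [540.5, 47.8, 54.7]
tool_rot: [0.001, 0.993, -0.116, -0.004]
ft_force: [-11.1, 2.8, -0.5]
grip_width: 15.4
grip_force: 55.0
```

Request:
drive_tool([
  {"x":0.7,"y":-0.16,"z":0,"spin":0,"fingers":0.8},
  {"x":1.4,"y":-0.32,"z":0,"spin":0,"fingers":0.8},
])

```text
t: 25.0
tool_pos: [541.5, 47.6, 54.6]
tool_rot: [0.001, 0.993, -0.116, -0.005]
ft_force: [-12.9, 3.2, 1.9]
grip_width: 15.7
grip_force: 55.0
```

```bash
python3 st.py
```

```text
T [-11.4  -2.9] z 54.6 ang 0.0014 F [-13.3   0.2] 1.9
```

Request:
drive_tool([
  {"x":0.7,"y":-0.16,"z":0.2,"spin":0,"fingers":0.8},
  {"x":1.2,"y":-0.28,"z":0.2,"spin":0,"fingers":0.8},
])

```text
t: 25.2
tool_pos: [542.7, 47.3, 54.7]
tool_rot: [0.001, 0.993, -0.116, -0.005]
ft_force: [-12.2, 2.2, 0.1]
grip_width: 15.8
grip_force: 55.0
```

Request:
drive_tool([
  {"x":0.7,"y":-0.16,"z":0.2,"spin":0,"fingers":0.8},
  {"x":1.2,"y":-0.28,"z":0.2,"spin":0,"fingers":0.8},
])

```text
t: 25.4
tool_pos: [544.4, 46.9, 54.9]
tool_rot: [0.001, 0.993, -0.116, -0.004]
ft_force: [-2.1, -0.3, -3.6]
grip_width: 16.0
grip_force: 55.0
```

The force fell from 12 N to 2 N, which is the snap. I'll stop pushing and back out straight, then look.

Request:
drive_tool([
  {"x":-4,"y":0.9,"z":0,"spin":0,"fingers":0.8},
  {"x":-12,"y":2.8,"z":0,"spin":0,"fingers":0.8},
  {"x":-25,"y":5.8,"z":0.5,"spin":0,"fingers":0.8},
  {"x":-42,"y":9.8,"z":2,"spin":0,"fingers":0.8},
  {"x":-55,"y":10,"z":35,"spin":0,"fingers":0.8},
  {"x":-75,"y":-20,"z":65,"spin":0,"fingers":0.8},
  {"x":-95,"y":-65,"z":75,"spin":0,"fingers":0.8},
  {"x":-105,"y":-110,"z":75,"spin":0,"fingers":0.8},
])

```text
t: 26.2
tool_pos: [446.1, -64.7, 134.4]
tool_rot: [0.001, 0.993, -0.115, 0.004]
ft_force: [1.3, 0.2, -2.2]
grip_width: 15.5
grip_force: 55.0
```

```bash
python3 look.py 7 605 35 2>&1 | grep -v Warn
```

```text
[446.1 -64.7 134.4]
top
pin [606.8  34.3] r 19.3 [607.   34.6]
clip ang -0.1751 back [601.1  35.9] seat [616.9  33.1] w 36.4 taily-ye 0.39 tail len 10.2 jaw 30.0
side
pin [616.9  32.7] r 11.7 [616.9  32.7]
clip ang -0.2261 back [601.1  36.1] seat [616.7  32.5] w 38.5 taily-ye 0.07 tail len 10.1 jaw 27.9
```

View pics/l7.png

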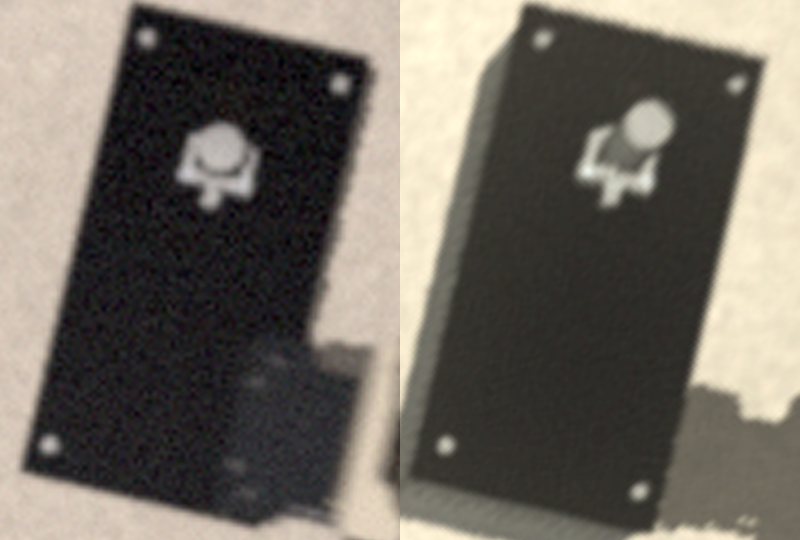

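The clip is home around the pin neck: top view (218,170), with the tail at (210,200). Both views put the seat at (616.8,32.8), on the pin. Next I'll return the fork to its spot on the mat.

Request:
drive_tool([
  {"x":8,"y":-20,"z":0,"spin":-1,"fingers":0.8},
  {"x":22,"y":-55,"z":0,"spin":-2,"fingers":0.8},
  {"x":37,"y":-92,"z":0,"spin":-3,"fingers":0.8},
  {"x":52,"y":-130,"z":0,"spin":-4.5,"fingers":0.8},
  {"x":66,"y":-162,"z":0,"spin":-5.8,"fingers":0.8},
  {"x":71,"y":-174,"z":-30,"spin":-5.8,"fingers":0.8},
  {"x":71,"y":-174,"z":-60,"spin":-5.8,"fingers":0.8},
  {"x":71,"y":-174,"z":-75,"spin":-5.8,"fingers":0.8},
])

```text
t: 27.1
tool_pos: [515.2, -238.0, 54.2]
tool_rot: [-0.0, 0.986, -0.167, -0.0]
ft_force: [-0.7, 0.1, -2.3]
grip_width: 15.7
grip_force: 55.0
```

Request:
drive_tool([
  {"x":0,"y":0,"z":-15,"spin":0,"fingers":0.8},
  {"x":0,"y":0,"z":-25,"spin":0,"fingers":0.8},
  {"x":0,"y":0,"z":-25,"spin":0,"fingers":0.8},
])

```text
t: 27.4
tool_pos: [514.8, -236.9, 30.7]
tool_rot: [-0.0, 0.986, -0.166, -0.001]
ft_force: [-0.3, 0.0, -1.4]
grip_width: 15.8
grip_force: 55.0
```

Underside is about 12.5 mm above the mat top. Lowering slowly until contact.

Request:
drive_tool([
  {"x":0,"y":0,"z":-5,"spin":0,"fingers":0.8},
  {"x":0,"y":0,"z":-9,"spin":0,"fingers":0.8},
  {"x":0,"y":0,"z":-11,"spin":0,"fingers":0.8},
  {"x":0,"y":0,"z":-11,"spin":0,"fingers":0.8},
])

```text
t: 27.8
tool_pos: [515.1, -237.8, 20.7]
tool_rot: [0.0, 0.986, -0.167, 0.0]
ft_force: [-0.0, -2.1, -2.6]
grip_width: 15.8
grip_force: 55.0
```

Request:
drive_tool([
  {"x":0,"y":0,"z":-0.8,"spin":0,"fingers":0.8},
  {"x":0,"y":0,"z":-1.5,"spin":0,"fingers":0.8},
  {"x":0,"y":0,"z":-1.5,"spin":0,"fingers":0.8},
])

```text
t: 28.1
tool_pos: [515.1, -237.8, 19.2]
tool_rot: [0.0, 0.986, -0.167, 0.0]
ft_force: [0.1, 0.1, -2.4]
grip_width: 15.6
grip_force: 55.0
```

Request:
drive_tool([
  {"x":0,"y":0,"z":-0.7,"spin":0,"fingers":0.8},
  {"x":0,"y":0,"z":-0.7,"spin":0,"fingers":0.8},
])

```text
t: 28.3
tool_pos: [515.0, -237.8, 18.4]
tool_rot: [0.0, 0.986, -0.167, -0.0]
ft_force: [0.5, -0.1, -2.5]
grip_width: 15.8
grip_force: 55.0
```

Request:
drive_tool([
  {"x":0,"y":0,"z":-0.6,"spin":0,"fingers":0.8},
  {"x":0,"y":0,"z":-0.6,"spin":0,"fingers":0.8},
])

```text
t: 28.5
tool_pos: [515.0, -237.7, 17.7]
tool_rot: [-0.0, 0.986, -0.167, -0.0]
ft_force: [0.7, -0.1, -1.5]
grip_width: 15.7
grip_force: 55.0
```

Request:
drive_tool([
  {"x":0,"y":0,"z":-0.5,"spin":0,"fingers":0.8},
  {"x":0,"y":0,"z":-0.5,"spin":0,"fingers":0.8},
])

```text
t: 28.7
tool_pos: [515.1, -237.7, 17.3]
tool_rot: [-0.0, 0.986, -0.167, -0.0]
ft_force: [0.5, 0.6, -1.4]
grip_width: 15.8
grip_force: 55.0
```

Request:
drive_tool([
  {"x":0,"y":0,"z":-0.6,"spin":0,"fingers":0.8},
  {"x":0,"y":0,"z":-0.6,"spin":0,"fingers":0.8},
])

```text
t: 28.9
tool_pos: [515.2, -237.8, 17.0]
tool_rot: [0.0, 0.986, -0.167, 0.0]
ft_force: [-0.5, 1.0, 2.2]
grip_width: 15.7
grip_force: 55.0
```

The fork is on the mat. Now to release it and rise.

Request:
drive_tool([
  {"x":0,"y":0,"z":0,"spin":0,"fingers":0.5},
  {"x":0,"y":0,"z":0,"spin":0,"fingers":0.2},
  {"x":0,"y":0,"z":0,"spin":0,"fingers":0},
  {"x":0,"y":0,"z":0,"spin":0,"fingers":-0.2},
  {"x":0,"y":0,"z":0,"spin":0,"fingers":-0.2},
])

```text
t: 29.4
tool_pos: [515.1, -237.8, 16.7]
tool_rot: [0.0, 0.986, -0.167, 0.0]
ft_force: [-0.0, -0.7, -0.6]
grip_width: 50.5
grip_force: 0.0
```

Request:
drive_tool([
  {"x":0,"y":0,"z":10,"spin":0,"fingers":-0.2},
  {"x":0,"y":0,"z":35,"spin":0,"fingers":-0.2},
  {"x":0,"y":0,"z":75,"spin":0,"fingers":-0.2},
  {"x":0,"y":0,"z":120,"spin":0,"fingers":-0.2},
  {"x":-40,"y":-20,"z":140,"spin":0,"fingers":-0.2},
  {"x":-80,"y":-45,"z":140,"spin":0,"fingers":-0.2},
  {"x":-100,"y":-75,"z":140,"spin":0,"fingers":-0.2},
  {"x":-100,"y":-100,"z":140,"spin":0,"fingers":-0.2},
])

```text
t: 30.2
tool_pos: [411.3, -339.9, 157.9]
tool_rot: [0.001, 0.986, -0.168, -0.001]
ft_force: [0.5, -0.7, -0.3]
grip_width: 54.8
grip_force: 0.0
```

Run:
```python
from meas import *
s=status.sense(); print(s['tool_pos'].round(1),s['grip_width'])
o=[read_camera(n) for n in('top','side')]
cv2.imwrite('pics/end.png',np.hstack([cv2.resize(np.clip(c['frame'][90:300]*1.5,0,255).astype(np.uint8),(400,150)) for c in o]))
a=[grid(c,540,-250,180,160,9,.4)[0] for c in o]+[grid(c,600,36,180,160,45,.4)[0] for c in o]
cv2.imwrite('pics/end.png',np.clip(cv2.resize(np.vstack([np.hstack(a[:2]),np.hstack(a[2:])]),None,fx=.66,fy=.66)*1.6,0,255).astype(np.uint8))
for c in o:
    Q=cloud(c); k=(abs(Q[...,2]-56)<4)&(abs(Q[...,0]-515)<40)&(abs(Q[...,1]+238)<35); print('handle',k.sum(),Q[k].mean(0).round(1))
```

```text
[ 411.3 -339.9  157.9] 54.806394750348886
handle 125 [ 514.5 -235.1   55.8]
handle 86 [ 513.9 -234.1   56.4]
```

View pics/end.png

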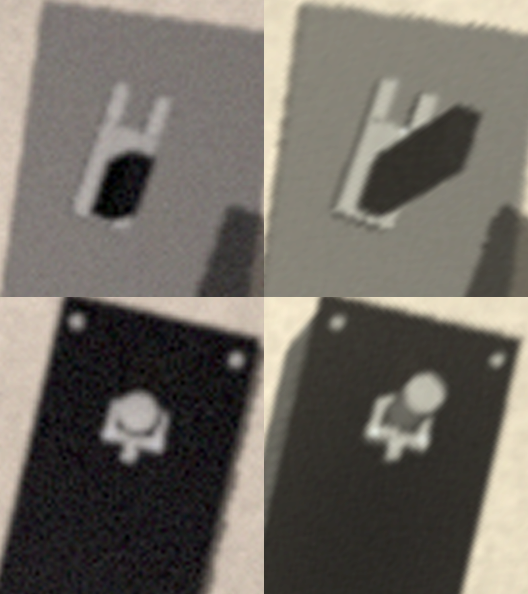

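The fork stands upright on the mat (handle at (123,185), tines at (118,90) and (160,105)). The clip is home on the pin at (135,430), and the robot is clear of everything.

```bash
python3 -c "
from station import ticket
print(ticket.sign_off())"
```

```text
the job is handed in; nothing more can be done
None
```

The clip is snapped home on the pin and the fork stands upright on its mat, released. The first push turned the clip aside, so I re-aligned it with the fork before the final push. The job is handed in at about 30 s of the 64 s allowed.

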